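# Tip the face-down moisture meter out of its foam cutout, dock it and start its charge

## Task

Of the two wood-moisture meters in the foam charging case, one was put away face down. Lift that one's near edge through its thumb slot so that it tilts up with its far edge still in the cutout, tip it on over so that it lies screen up on the cork deck, and slide it straight ahead, squarely home against the black charging bar. Then push the green charge button beside its own cutout all the way down, not the other one; do not let the meter fall off the case, and leave the other meter and the things lying about where they are.

Things in the scene. Friction and masses are not known exactly. Their poses are not given: they have to be found in the camera images.
- case: Fixed foam-lined charging case; origin on the table under the centre of its main part, x pointing away from the robot to the black bar, y along the bar, z up. In its frame, mm: main part x -110..110, y -150..150, foam top at z 54, cork deck at z 46; a trough with 40 high walls at y -215..-150. Two cutouts centred at y +72 and -72, each x -66..2, 124 wide in y, floor at z 34: 20 deep at the near side and ends, 12 below the deck.
- slot_left (a point): Middle of the floor (case z 6) of the thumb slot of the cutout at case y +72, at case x -57, below the meter's near edge. The slot is 84 wide in y, open to the top and to the case's near face, and runs from that face in to case x -48, so 16 mm beneath the meter's near long edge with 28 mm free height below it.
- slot_right (a point): The same point of the thumb slot of the cutout at case y -72.
- bar (a point): Middle of the lower edge of the charging bar's face, at case x 94, y 0, z 46. The black bar with brass contacts stands 14 high and runs 300 along y; the flat cork deck lies before it, from case x 2 (far wall of the cutouts) to x 94.
- meter_a_centre (a point): Centre of the meter lying face down at the start, in either cutout: a slab 64 (case x) x 120 (case y) x 20 thick, 0.22 kg, 2 mm play all round, top flush with the foam. z axis points out of its plain ivory back: up at the start, down once screen up; y is its length. The screen side is slate with a green screen and orange keys. Home against the bar: case x 62, z 56.
- meter_a_far_edge (a point): Middle of the lower long edge of the face-down meter away from the thumb slot: 32 from its centre towards the bar, 10 below it at the start. The meter pivots on it. As it tilts by an angle a its far side bears on the far wall (12 high), so this edge slides back along the floor by 12 tan(a), at most 20 sin(a). Upright, its back stands against that wall and tips on over the wall's top edge.
- meter_b_centre (a point): Centre of the other meter, same size, lying screen up in the other cutout; to be left alone.
- probe: Grey probe rod 160 long, 24 wide, lying in the case's trough; origin underneath its middle. Bystander.
- varnish: Amber jar, 60 across and 85 high, standing; origin underneath. Bystander.
- plane: Small brass and wood plane 110 x 36 x 38; origin underneath. Bystander.
- chisel: Chisel 210 long, wooden handle; origin underneath its middle. Bystander.
- spruce: Pale wood block 60 x 130 x 30; origin underneath. Bystander.
- charge_left_top (a point): Centre of the top face of the green round charge button (22 across) on the case's near left corner, at case x -86, y +132, z 76; it belongs to the cutout at case y +72. It sticks 10 mm out of a black housing 38 across and 12 high.
- charge_left (a joint): Travel of that left button: 0 m out, 0.006 m fully down; spring, about 5 N at the bottom, comes back up when released.
- charge_right_top (a point): Centre of the top face of the green round charge button (22 across) on the case's near right corner, at case x -86, y -132, z 76; it belongs to the cutout at case y -72. It sticks 10 mm out of a black housing 38 across and 12 high.
- charge_right (a joint): Travel of that right button: 0 m out, 0.006 m fully down; spring, about 5 N at the bottom, comes back up when released.
Not all that is in view belongs to the job. Leave any red or yellow look-alike of the part that bears meter_a_centre alone.

How it is judged:
On the way, in this order (a step that is already met when the one before it is completed fails the run):
1. the face-down meter is tilted up by its near edge (30 to 80 degrees), its far edge still low in the cutout (angle between meter_a_centre's own z axis and vertical between 0.52 and 1.4 rad and z of meter_a_far_edge in the frame of case below 0.048 m and x of meter_a_centre in the frame of meter_a_far_edge below -0.02 m and x of meter_a_far_edge in the frame of case between -0.04 and 0.006 m), for 0.1 s.
2. turned over, it lies screen up on the deck, home against the bar (angle between meter_a_centre's own z axis and vertical above 3.04 rad and x of meter_a_centre in the frame of case between 0.057 and 0.067 m and y of meter_a_centre in the frame of case between -0.105 and 0.105 m and z of meter_a_centre in the frame of case between 0.051 and 0.061 m and angle between the y axis of meter_a_centre and the y axis of case, either way round below 0.09 rad), for 0.2 s.
3. the charge button of its own cutout is pushed down (5 of 6 mm) (((y of meter_a_centre in the frame of case above 0 m and value of joint charge_left above 0.005 m) or (y of meter_a_centre in the frame of case below 0 m and value of joint charge_right above 0.005 m))), for 0.1 s.
At the end, for the whole second after the job is handed in: The meter that was face down lies flat, screen up, on the cork deck, its long edge within 5 mm of the charging bar and within 5 degrees of parallel to it, not overhanging the deck's ends; the other meter is still in its cutout (all of step 2 and distance of meter_b_centre from where it was at the start of the episode below 0.012 m); the robot touches nothing.
It fails at once if the meter falls off the case (height (world z) of meter_a_centre below 0.03 m).
It fails at once if the other meter is disturbed (12 mm) (distance of meter_b_centre from where it was at the start of the episode above 0.012 m).
It fails at once if a bystander is shifted (30 mm) (distance of any of probe, varnish, plane, chisel, spruce from where it was at the start of the episode above 0.03 m).
It fails at once if the other cutout's charge button is pushed (3 mm) ((y of meter_a_centre in the frame of case above 0 m and value of joint charge_right above 0.003 m) or (y of meter_a_centre in the frame of case below 0 m and value of joint charge_left above 0.003 m)).
It also fails if it takes over 51 s, if anything falls off the work surface, if the arm or the gripper's body presses on something with over 40 N, if the wrist force passes 120 N, or if a joint passes its speed limit or range.

## Robot

A 7-joint arm with a two-finger parallel gripper is mounted at the origin on the work surface. World frame = base frame: x ahead of the robot, y to its left, z up, the work surface at z = 0. Lengths are in m, angles in rad, forces in N, time in s.
With the tool pointing down it reaches from about 0.4 to 0.75 m from the base axis. Payload 19.5 kg.
Tool frame: the origin (TCP) lies midway between the tips of the shut fingers; the grasp point (between the pads) lies behind it (manip.tcp_to_grasp is the x of the grasp point in the tool frame, in m); x points along the fingers, y is the direction in which the jaws open and shut, and the axes are right-handed (so a half turn about x gives the same grasp; the last joint's range is limited). The gripper opens to 85 mm and grips with 20 to 120 N. Pads are 22 mm wide; open, the fingers measure 114 mm over their backs; the gripper's body (76 mm by 85 mm) begins 54 mm behind the grasp point. The pads swing forward as they close: fully open they stand 13 mm farther back than shut.
Start: joints at [1.109, 0.707, -0.028, 1.485, 0.022, 0.951, -0.075], TCP at [0.234, -0.525, 0.231] pointing down, gripper open.
Joint ranges: [-2.71, 2.71], [-0.32, 2.16], [-1.57, 1.52], [0, 2.45], [-1.46, 4.6], [0, 2.02], [-2.83, 2.83]. Speed limits (rad/s): [1.89, 1.89, 2.57, 2.57, 3.01, 3.01, 3.01].

## Interface

Orientations are given as a rotation vector (axis times angle).
In Python, from station import manip, capture, workorder gives the robot as it stands. The module is installed in compiled form; this text tells all that it offers.
- The arm moves only by the shell command python3 -m handwheel 'ROWS' [FORCE]. ROWS is JSON, a list of rows, each a list of 5 numbers: the closure in counts, from 0 (fully open) to 255 (shut), then the shift along the tool's x, y, z in mm, then the turn about the tool's x in degrees. In form: [[gripper, dx, dy, dz, twist], ...]. A call has 1 to 20 rows; each row shifts and turns the pose as measured when the row begins, along the tool's axes as they then stand; what a row does not reach is not made up. A row lasts 1/12 s, in which the tool goes at most 41.7 mm and 7.16 degrees, less where a joint would pass 70% of its speed; a pose out of reach is approached as far as the arm can. A call with a gripper value outside its range is refused whole. The fingers move at their own pace and stop on an object; FORCE is the grip in N (left out, the last holds). Time passes only in rows, so rows that do not move let the fingers close. It gives the time, the measured TCP pose, the force and the opening at its end, in the units of the state.
- manip.read_state(): the state, without advancing time (a new reading comes with each control period).
- capture(name): name is "scene" or "top" or "wrist"; returns a dict with "pixels" (420x560x3 uint8, red, green, blue), "fovy" (degrees; the focal length in pixels is half the picture's height over the tangent of half this angle, whatever the lens; pixels are square), "cx", "cy" (the principal point, pixels), "cam_to_world" (4x4, takes a point from camera to world coordinates). Camera axes: x right, y up, looking along -z (the intrinsics and any distortion apply to the point x, -y, -z); pixel columns grow to the right and rows downward; lengths in m; the calibration is good to about 2 mm. A picture is of the moment at which its call begins. There is no depth.
- workorder.close_job(): hands the job in, once; it reports no verdict.
The state is a dict: "time": time; "joint_positions": joint angles; "joint_vel": joint speeds; "effort": joint torques, N m; "tcp_pos": TCP position; "orientation": TCP orientation; "wrist_force": force on the tool from outside, world axes, zero at the start; "torque": the same for the moment, N m; "grip_width": finger opening in m.
Only numpy, scipy, OpenCV 4.12 (cv2) and the standard library are available. Lean on these libraries where they do the work, as an engineer would, in place of code of your own. Each camera call takes 0.05 s, during which the arm holds its last target.

## Working session

There is one attempt and no reset: what is moved stays moved. The work goes in short steps, Python scripts to look and compute and a shell command to move; the robot and the scene stay as the last step left them, time stands still between calls to the robot, and variables do not carry over. Pictures are saved under pics/ and viewed, and the job is handed in when it is done.

```bash
mkdir -p pics; ls; cat > h.py <<'E'
import numpy as np,cv2
from station import manip,capture,workorder
def snap(n,f):
    c=capture(n); cv2.imwrite('pics/'+f,c['pixels'][:,:,::-1]); 
    np.savez('pics/'+f[:-4]+'.npz',**{k:v for k,v in c.items()}); return c
E
python3 - <<'E'
from h import *
for n in ("scene","top","wrist"):
    c=snap(n,n+'0.png'); print(n,{k:(v if k!='pixels' else 0) for k,v in c.items()})
print(manip.read_state(), manip.tcp_to_grasp)
E
```

```text
pics
scene {'pixels': 0, 'fovy': 50.30490781012214, 'cx': 274.35965060534977, 'cy': 201.25370155974747, 'cam_to_world': array([[ 5.72145481e-01, -5.67795764e-01,  5.91825582e-01,
         1.32545508e+00],
       [ 8.20152071e-01,  3.95783083e-01, -4.13166228e-01,
        -5.35608750e-01],
       [ 3.59480362e-04,  7.21778166e-01,  6.92124374e-01,
         9.63399674e-01],
       [ 0.00000000e+00,  0.00000000e+00,  0.00000000e+00,
         1.00000000e+00]])}
top {'pixels': 0, 'fovy': 54.132902204367795, 'cx': 281.65389420534757, 'cy': 208.26901079708497, 'cam_to_world': array([[-0.00950845,  0.99629464, -0.08547851,  0.46734416],
       [-0.99992119, -0.0101741 , -0.00735514, -0.00260948],
       [-0.00819755,  0.08540184,  0.99631287,  1.02065112],
       [ 0.        ,  0.        ,  0.        ,  1.        ]])}
wrist {'pixels': 0, 'fovy': 60.52146377334862, 'cx': 283.83450101080706, 'cy': 207.63715797376034, 'cam_to_world': array([[ 0.40726076,  0.86809402,  0.28381586,  0.30744123],
       [-0.91331113,  0.38750894,  0.12529808, -0.49276662],
       [-0.00121068, -0.31024118,  0.95065711,  0.37321903],
       [ 0.        ,  0.        ,  0.        ,  1.        ]])}
{'time': 0.15, 'joint_positions': array([ 1.10929645,  0.70696503, -0.02761023,  1.48489229,  0.02199893,
        0.95090004, -0.07550076]), 'joint_vel': array([-8.74301274e-05, -1.91676316e-03,  2.95804307e-04, -6.89810007e-04,
        2.10723270e-03,  1.70219391e-03, -1.01661547e-03]), 'effort': array([-3.34191849e-03, -8.83308935e+01,  1.23510361e+00, -2.36190677e+01,
        1.72018463e-02,  5.55334569e-03,  1.19764968e-04]), 'tcp_pos': array([ 0.2342732 , -0.52488741,  0.23093189]), 'orientation': array([ 1.98999233,  0.42483157, -1.99041152]), 'wrist_force': array([ 0.20070461, -0.34538729, -0.54125206]), 'torque': array([ 0.00690086, -0.01284729, -0.06062464]), 'grip_width': 0.08541506366154085} -0.0187
```

View pics/top0.png

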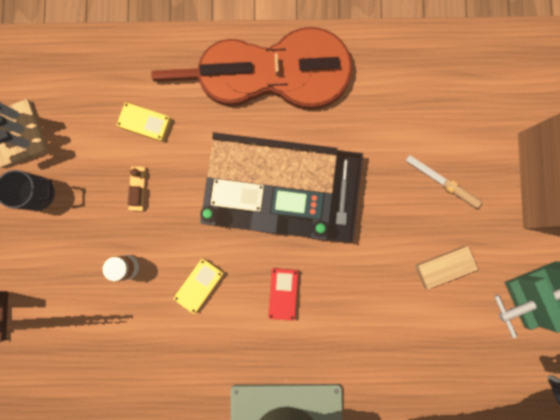

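View pics/scene0.png

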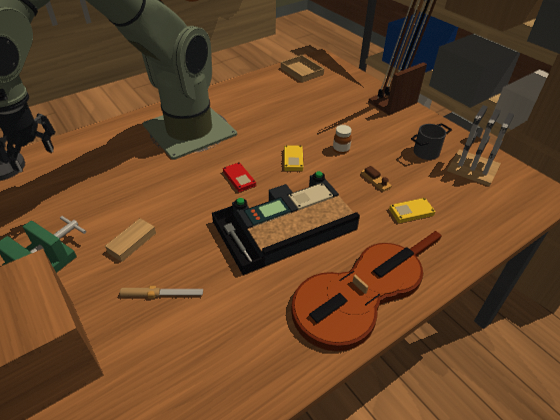

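```bash
python3 - <<'E'
from h import *
from scipy.spatial.transform import Rotation as R
print(R.from_rotvec([1.98999233,  0.42483157, -1.99041152]).as_matrix())
E
```

```text
[[-3.75947027e-04  4.07569940e-01 -9.13173917e-01]
 [ 7.76029175e-04 -9.13173588e-01 -4.07570112e-01]
 [-9.99999628e-01 -8.61874374e-04  2.70187310e-05]]
```

The face-down meter is the ivory one on the left: top view (237,195), in the cutout at case y +72. Its button is the green dot at about (207,213). The other meter is at (292,203). Next I'll measure the case pose.

```bash
cat >> h.py <<'E'
def f_of(c): return 210/np.tan(np.radians(float(c['fovy']))/2)
def ray(c,u,v):
    f=f_of(c); T=c['cam_to_world']; d=T[:3,:3]@np.array([(u-c['cx'])/f,-(v-c['cy'])/f,-1.]); return T[:3,3],d
def onz(c,u,v,z):
    o,d=ray(c,u,v); return o+d*(z-o[2])/d[2]
def proj(c,p):
    f=f_of(c); T=c['cam_to_world']; q=T[:3,:3].T@(np.asarray(p)-T[:3,3]); return c['cx']+f*q[0]/-q[2], c['cy']-f*q[1]/-q[2]
def tri(c1,a,c2,b):
    o1,d1=ray(c1,*a);o2,d2=ray(c2,*b)
    s=np.linalg.lstsq(np.c_[d1,-d2],o2-o1,rcond=None)[0]
    p,q=o1+d1*s[0],o2+d2*s[1]; return (p+q)/2,np.linalg.norm(p-q)
def blobs(c,lo,hi,amin=15):
    h=cv2.cvtColor(c['pixels'],cv2.COLOR_RGB2HSV); m=cv2.inRange(h,np.array(lo),np.array(hi))
    n,l,s,ce=cv2.connectedComponentsWithStats(m); return [(ce[i].round(1),s[i]) for i in range(1,n) if s[i][4]>=amin],m,l
E
python3 - <<'E'
from h import *
L=lambda n:dict(np.load(f'pics/{n}0.npz'))
t,s=L('top'),L('scene')
for c in(t,s):
    b,_,_=blobs(c,(50,120,60),(75,255,255)); 
    for x in b: print(x[0],x[1])
    print()
for n,c,(x0,y0,x1,y1) in(('t',t,(180,120,380,260)),('s',s,(200,160,370,280))):
    im=c['pixels'][y0:y1,x0:x1,::-1]; cv2.imwrite(f'pics/crop_{n}.png',cv2.resize(im,None,fx=4,fy=4,interpolation=cv2.INTER_CUBIC))
E
```

```text
[319.  173.4] [316 171   7   5  25]
[240.2 200.2] [237 198   7   6  32]
```

View pics/crop_t.png

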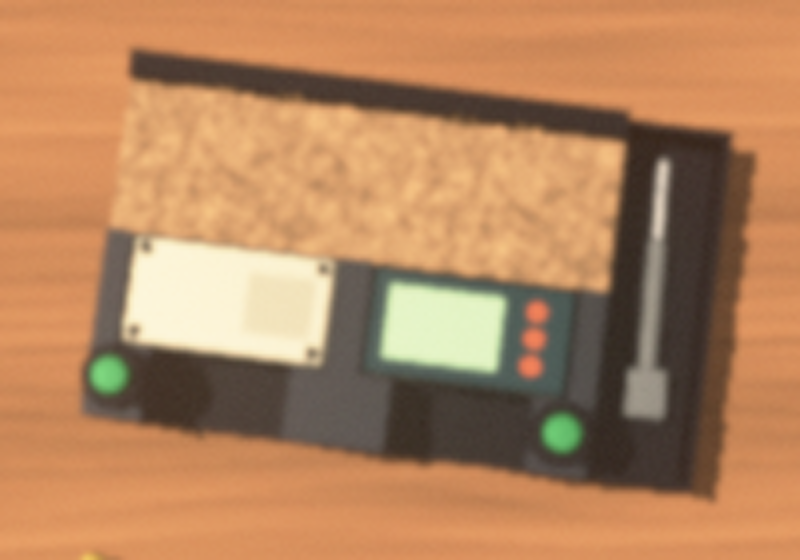

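View pics/crop_s.png

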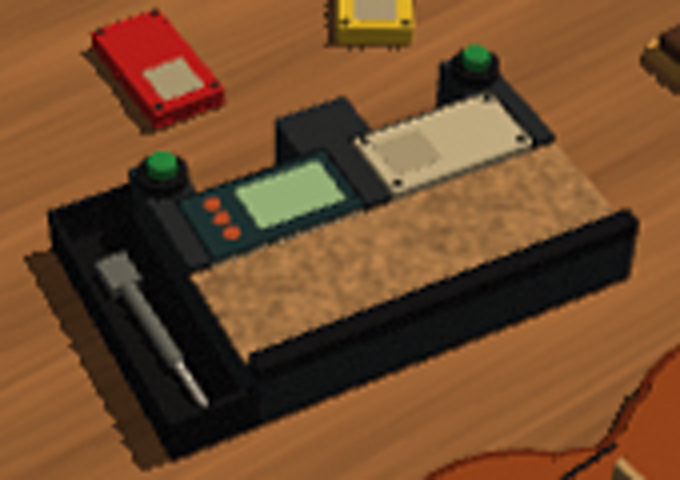

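The enlarged views confirm this. The ivory back with four feet is on the robot's left and the probe trough is on the right. The green buttons are at about (207,213) and (320,228) in the top view.

```bash
cat > meas.py <<'E'
from h import *
def case_from(L,Rr):
    # L,Rr: world xy of buttons
    ey=(L-Rr)/np.linalg.norm(L-Rr); ex=np.array([ey[1],-ey[0]])
    o=(L+Rr)/2+0.086*ex
    return o,ex,ey
E
python3 - <<'E'
from meas import *
L=lambda n:dict(np.load(f'pics/{n}0.npz'))
t,s=L('top'),L('scene')
b,_,_=blobs(t,(45,100,80),(85,255,255),15)
for x in b: print(x[0],x[1])
tb=[x[0] for x in b if 195<x[0][1]<240 and x[1][4]>40]; tb.sort(key=lambda p:p[0])
sb=[np.array([319,173.]),np.array([240.2,199.8])]
for i in range(2): print('tri',tri(t,tb[i],s,sb[i]), 'onz',onz(t,*tb[i],.075), onz(s,*sb[i],.075))
P=[onz(t,*p,.075)[:2] for p in tb]; print(np.linalg.norm(P[0]-P[1]))
o,ex,ey=case_from(P[0],P[1]); print(o,np.degrees(np.arctan2(ex[1],ex[0])))
# ivory
h=cv2.cvtColor(t['pixels'],cv2.COLOR_RGB2HSV); m=cv2.inRange(h,np.array((18,15,170)),np.array((40,110,255)))
m[:170]=0;m[225:]=0;m[:,:195]=0;m[:,268:]=0
cs,_=cv2.findContours(m,0,1); c=max(cs,key=cv2.contourArea); r=cv2.minAreaRect(c); print(r)
q=np.array([onz(t,*p,.054)[:2] for p in cv2.boxPoints(r)]); 
print([(round((p-o)@ex*1e3,1),round((p-o)@ey*1e3,1)) for p in q], np.linalg.norm(q[0]-q[1]),np.linalg.norm(q[1]-q[2]))
E
```

```text
[207.  213.2] [203 209   9   9  64]
[320.2 227.8] [316 223  10  10  74]
tri (array([0.53972297, 0.17852005, 0.07375609]), np.float64(0.0030367153167238526)) onz [0.53880274 0.17697398 0.075     ] [0.54136086 0.17901286 0.075     ]
tri (array([ 0.50312208, -0.08294351,  0.0740928 ]), np.float64(0.002173383760497421)) onz [ 0.50251873 -0.0837929   0.075     ] [ 0.50458558 -0.08251342  0.075     ]
0.2632791146428791
[0.60584011 0.03473839] -7.921473465716988
((236.62640380859375, 194.64535522460938), (50.74062728881836, 27.03394317626953), 7.352379322052002)
[(np.float64(-64.4), np.float64(132.2)), (np.float64(0.0), np.float64(133.2)), (np.float64(-0.2), np.float64(12.4)), (np.float64(-64.5), np.float64(12.1))] 0.06447539760544507 0.12085889279257264
```

```bash
cat >> meas.py <<'E'
from scipy.spatial.transform import Rotation as R
O=np.array([.607,.0358]); YAW=np.radians(-7.9)
EX=np.array([np.cos(YAW),np.sin(YAW)]); EY=np.array([-EX[1],EX[0]])
def c2w(x,y,z): return np.r_[O+x/1e3*EX+y/1e3*EY,z/1e3]
def w2c(p): d=np.asarray(p)[:2]-O; return np.array([d@EX*1e3,d@EY*1e3,p[2]*1e3])
def st(goal=None):
    s=manip.read_state(); M=R.from_rotvec(s['orientation']).as_matrix()
    print('t%.2f'%s['time'],'tcp case',w2c(s['tcp_pos']).round(1),'F case',np.r_[s['wrist_force'][:2]@EX,s['wrist_force'][:2]@EY,s['wrist_force'][2]].round(1),'w%.3f'%s['grip_width'],
     'yaw err(twist deg to do)',round(np.degrees(np.arctan2(M[:2,1]@EX,-M[:2,1]@EY)),2),'tilt',M[2,0].round(4))
    if goal is not None: print('shift tool mm',(M.T@(c2w(*goal)-s['tcp_pos'])*1e3).round(1))
    return s
E
python3 -m handwheel '[[0,0,0,0,6.4],[0,0,0,0,6.4],[0,0,0,0,6.4],[0,0,0,0,6.4],[0,0,0,0,6.4],[0,0,0,0,0]]'
python3 -c "
from meas import *
st((-88,72,160))"
```

```text
time: 0.65
tcp_pos: [0.2339, -0.5244, 0.2298]
orientation: [-2.133, 0.173, 2.136]
wrist_force: [0.1, 0.1, 0.2]
grip_width: 0.0854
t0.65 tcp case [-292.6 -606.2  229.8] F case [0.1 0.1 0.2] w0.085 yaw err(twist deg to do) -1.51 tilt -1.0
shift tool mm [  71.4 -683.2 -186.8]
```

```bash
python3 -m handwheel '[[120,0,-20,-6,-1],[120,0,-34,-9,-0.5],[120,0,-34,-9,0],[120,0,-34,-9,0],[120,0,-34,-9,0],[120,0,-34,-9,0],[120,0,-34,-9,0],[120,0,-34,-9,0],[120,0,-34,-9,0],[120,0,-34,-9,0],[120,0,-34,-9,0],[120,0,-34,-9,0],[120,0,-34,-9,0],[120,0,-34,-9,0],[120,0,-34,-9,0],[120,0,-34,-9,0],[120,0,-34,-9,0],[120,0,-34,-9,0],[120,0,-34,-9,0],[120,0,0,0,0]]'
python3 -c "
from meas import *
s=st((-88,72,120))
print(R.from_rotvec(s['orientation']).as_matrix())"
```

```text
time: 2.32
tcp_pos: [0.4688, 0.119, 0.2281]
orientation: [-2.193, 0.047, 2.201]
wrist_force: [0.4, 2.1, -0.7]
grip_width: 0.0451
t2.32 tcp case [-148.4   63.4  228.1] F case [ 0.1  2.2 -0.7] w0.045 yaw err(twist deg to do) 5.27 tilt -1.0
shift tool mm [107.9  -2.6 -61.3]
[[-0.00356698 -0.04580702 -0.99894394]
 [ 0.00349256 -0.99894477  0.04579459]
 [-0.99998754 -0.00332552  0.0037232 ]]
```

```bash
python3 -m handwheel '[[120,20,0,-10,2.7],[120,20,0,-10,2.6],[120,10,0,-10,0],[120,10,0,-10,0],[120,10,-4,-10,0],[120,0,-3,-10,0],[120,0,0,0,0],[120,0,0,0,0]]'
python3 -c "
from meas import *
s=st((-88,72,120)); snap('wrist','w1.png'); snap('top','top1.png')"
```

```text
time: 2.98
tcp_pos: [0.5305, 0.1239, 0.1531]
orientation: [-2.16, 0.106, 2.174]
wrist_force: [-0.8, -0.5, -0.5]
grip_width: 0.0452
t2.98 tcp case [-87.9  76.7 153.1] F case [-0.7 -0.6 -0.5] w0.045 yaw err(twist deg to do) 2.05 tilt -1.0
shift tool mm [33.   4.9  0. ]
```

View pics/w1.png

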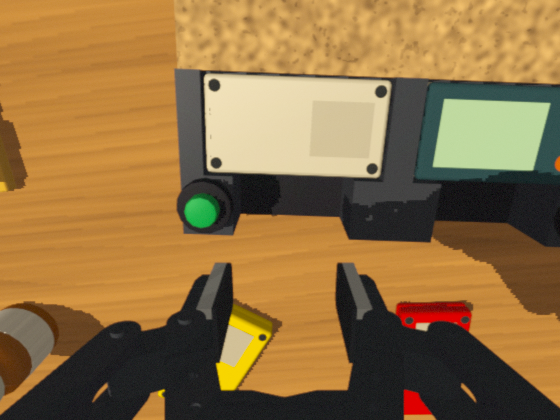

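The wrist view shows the ivory meter at (205..390, 73..178), the left button at (201,210), and the thumb slot running from x=237 to 343 at row 200. I'll use it to cross-check the case pose.

```bash
python3 - <<'E'
from meas import *
c=dict(np.load('pics/w1.npz'))
h=cv2.cvtColor(c['pixels'],cv2.COLOR_RGB2HSV); m=cv2.inRange(h,np.array((18,10,150)),np.array((40,110,255)))
m[185:]=0;m[:72]=0;m[:,:200]=0;m[:,400:]=0
cs,_=cv2.findContours(m,0,1); k=max(cs,key=cv2.contourArea); r=cv2.minAreaRect(k); print(r)
for p in cv2.boxPoints(r): print(w2c(onz(c,*p,.054)).round(1))
b,_,_=blobs(c,(50,120,60),(75,255,255),200)
for x in b: print(x[0],w2c(onz(c,*x[0],.076)).round(1))
for u,v,z in((237,178,6),(343,178,6),(247,213,6),(343,216,54),(176,68,46),(420,80,46)): print(u,v,w2c(onz(c,u,v,z/1e3)).round(1))
E
```

```text
((295.3515625, 125.35968017578125), (186.28533935546875, 97.6969985961914), 2.2025980949401855)
[-62.8 134.9  54. ]
[-1.000e-01  1.302e+02  5.400e+01]
[-0.2 13.  54. ]
[-63.2   7.5  54. ]
[201.3 210.4] [-83.9 130.2  76. ]
237 178 [-79.1 116.2   6. ]
343 178 [-75.9  29.    6. ]
247 213 [-109.4  107.9    6. ]
343 216 [-92.1  34.8  54. ]
176 68 [  2.5 150.   46. ]
420 80 [ 0.7 -8.4 46. ]
```

```bash
python3 -m handwheel '[[150,0,4,0,2],[150,5,0,0,0],[150,0,0,0,0]]'
python3 -c "
from meas import *
s=st((-88,72,70))"
```

```text
time: 3.33
tcp_pos: [0.5292, 0.1195, 0.1491]
orientation: [-2.141, 0.145, 2.152]
wrist_force: [0.8, 0.6, -1.1]
grip_width: 0.0352
t3.33 tcp case [-88.6  72.2 149.1] F case [ 0.7  0.7 -1.1] w0.035 yaw err(twist deg to do) -0.13 tilt -1.0
shift tool mm [79.1  0.6 -1.1]
```

```bash
python3 -m handwheel '[[150,20,0,0,0],[150,25,0,0,0],[150,25,0,0,0],[150,20,0,0,0],[150,15,0,0,0],[150,0,0,0,0]]'
python3 -c "
from meas import *
s=st((-80,72,25)); snap('wrist','w2.png');snap('scene','s2.png')"
```

```text
time: 3.83
tcp_pos: [0.5289, 0.1202, 0.0413]
orientation: [-2.145, 0.143, 2.148]
wrist_force: [0.3, 0.2, -0.6]
grip_width: 0.0352
t3.83 tcp case [-89.   72.9  41.3] F case [ 0.3  0.2 -0.6] w0.035 yaw err(twist deg to do) -0.08 tilt -1.0
shift tool mm [16.3  1.  -9. ]
```

View pics/w2.png

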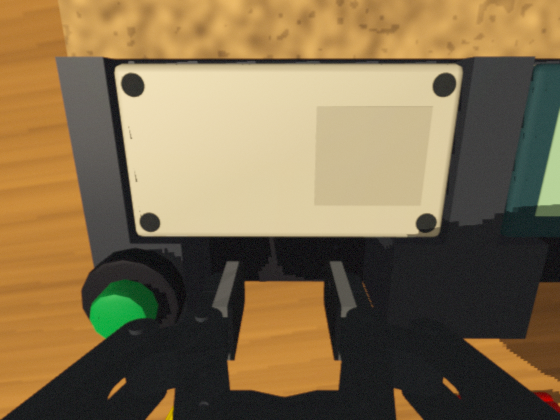

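```bash
python3 -m handwheel '[[150,0,4,0,0],[150,5,0,0,0],[150,5,0,0,0],[150,5,0,0,0],[150,0,0,0,0]]'
python3 -c "
from meas import *
s=st((-75,69,25)); c=snap('wrist','w3.png');print(w2c(onz(c,130,335,.1)),w2c(onz(c,50,400,.1)))"
```

```text
time: 4.35
tcp_pos: [0.5312, 0.1164, 0.0315]
orientation: [-2.152, 0.14, 2.138]
wrist_force: [-0.6, -0.3, 0.2]
grip_width: 0.0353
t4.35 tcp case [-86.2  69.4  31.5] F case [-0.5 -0.4  0.2] w0.035 yaw err(twist deg to do) -0.07 tilt -0.9999
shift tool mm [  6.6   0.4 -11.1]
[-63.65077666 106.32415999 100.        ] [-84.0921335  130.22268973 100.        ]
```

View pics/w3.png

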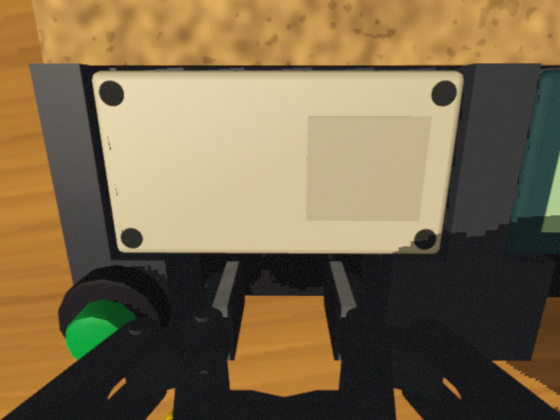

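```bash
python3 -m handwheel '[[150,7,0,0,0],[150,0,0,-3,0],[150,0,0,-3,0],[150,0,0,-2,0],[150,0,0,0,0]]'
python3 -c "
from meas import *
s=st((-75,69,25))"
```

```text
time: 4.82
tcp_pos: [0.5403, 0.1153, 0.0243]
orientation: [-2.153, 0.14, 2.138]
wrist_force: [-0.0, 0.4, -0.3]
grip_width: 0.0353
t4.82 tcp case [-77.   69.6  24.3] F case [-0.1  0.4 -0.3] w0.035 yaw err(twist deg to do) -0.06 tilt -0.9999
shift tool mm [-0.7  0.6 -2. ]
```

```bash
python3 -m handwheel '[[150,0,0,-2,0],[150,0,0,-2,0],[150,0,0,-2,0]]'
python3 -c "
from meas import *
s=st((-75,69,25))"
```

```text
time: 5.07
tcp_pos: [0.544, 0.1149, 0.0243]
orientation: [-2.147, 0.139, 2.144]
wrist_force: [-24.3, 1.8, 19.9]
grip_width: 0.0356
t5.07 tcp case [-73.3  69.6  24.3] F case [-24.3  -1.5  19.9] w0.036 yaw err(twist deg to do) -0.03 tilt -1.0
shift tool mm [-0.7  0.6  1.7]
```

```bash
python3 -m handwheel '[[150,-3,0,-1,0],[150,-4,0,-1,0],[150,-4,0,-1,0]]'
python3 -c "
from meas import *
s=st((-75,69,25)); c=snap('wrist','w4.png')"
```

```text
time: 5.32
tcp_pos: [0.5431, 0.1149, 0.0343]
orientation: [-2.136, 0.139, 2.156]
wrist_force: [-5.2, 1.2, -1.8]
grip_width: 0.0354
t5.32 tcp case [-74.1  69.6  34.3] F case [-5.3  0.5 -1.8] w0.035 yaw err(twist deg to do) 0.01 tilt -0.9999
shift tool mm [9.3 0.7 0.8]
```

View pics/w4.png

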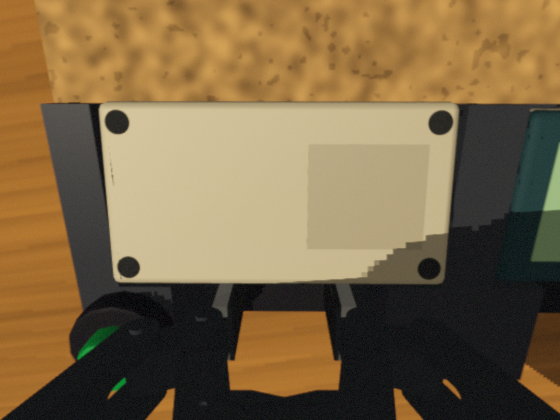

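```bash
python3 -m handwheel '[[150,-4,0,-1.5,0],[150,-4,0,-1.5,0],[150,-4,0,-1.5,0]]'
python3 -c "
from meas import *
s=st((-75,69,25)); c=snap('wrist','w5.png'); snap('scene','s5.png')"
```

```text
time: 5.62
tcp_pos: [0.5438, 0.1148, 0.0461]
orientation: [-2.126, 0.138, 2.167]
wrist_force: [-5.5, 1.1, 0.0]
grip_width: 0.0352
t5.62 tcp case [-73.5  69.6  46.1] F case [-5.6  0.3  0. ] w0.035 yaw err(twist deg to do) 0.06 tilt -0.9998
shift tool mm [21.1  0.7  1.1]
```

View pics/w5.png

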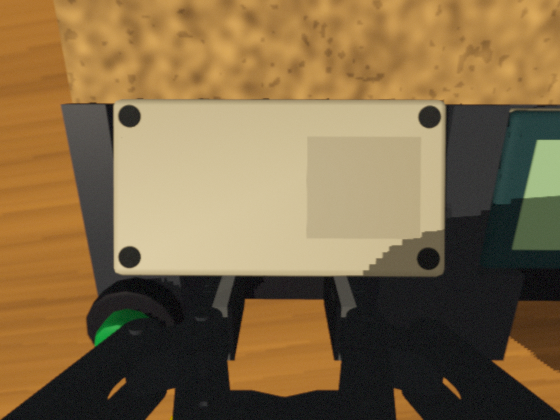

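The near edge is rising with the fingers: near and far widths in the picture are now equal at about 331 px. I'll keep lifting.

```bash
python3 -m handwheel '[[150,-4,0,-1.5,0],[150,-4,0,-1.5,0],[150,-4,0,-1.5,0],[150,-4,0,-1.5,0]]'
python3 -c "
from meas import *
s=st((-75,69,25)); c=snap('wrist','w6.png'); snap('scene','s6.png')"
```

```text
time: 6.05
tcp_pos: [0.5484, 0.1141, 0.0626]
orientation: [-2.12, 0.138, 2.173]
wrist_force: [-1.7, 1.4, 0.2]
grip_width: 0.0348
t6.05 tcp case [-68.8  69.5  62.6] F case [-1.9  1.1  0.2] w0.035 yaw err(twist deg to do) 0.09 tilt -0.9997
shift tool mm [37.7  0.8  5.2]
```

View pics/w6.png

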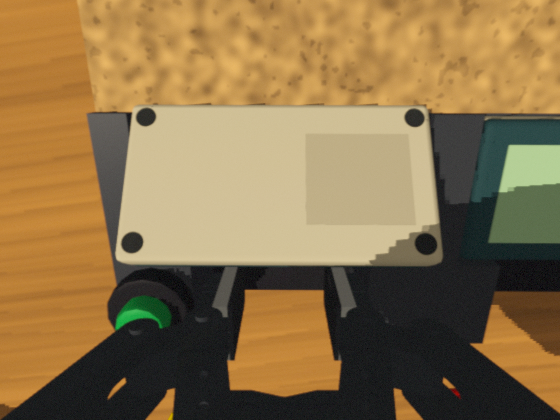

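View pics/s6.png

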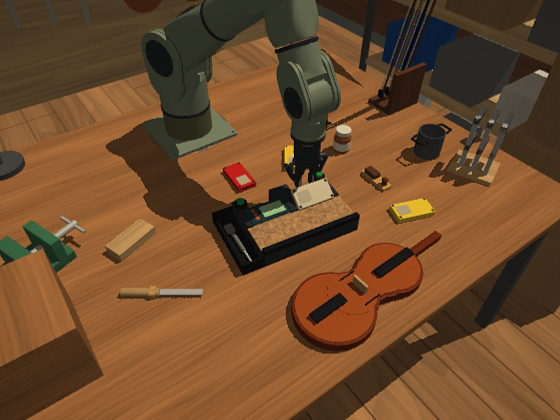

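The tilt is about 35°, from the corner rising some 38 mm. Next I'll push ahead with a gentle lift.

```bash
python3 -m handwheel '[[150,-3,0,-3,0],[150,-3,0,-3,0],[150,-3,0,-3,0],[150,-2,0,-4,0]]'
python3 -c "
from meas import *
s=st((-75,69,25)); c=snap('wrist','w7.png'); snap('scene','s7.png')"
```

```text
time: 6.48
tcp_pos: [0.5555, 0.1132, 0.0732]
orientation: [-2.106, 0.137, 2.189]
wrist_force: [-24.5, 1.1, 17.6]
grip_width: 0.0354
t6.48 tcp case [-61.6  69.6  73.2] F case [-24.4  -2.3  17.6] w0.035 yaw err(twist deg to do) 0.14 tilt -0.9992
shift tool mm [48.7  0.8 11.5]
```

View pics/w7.png

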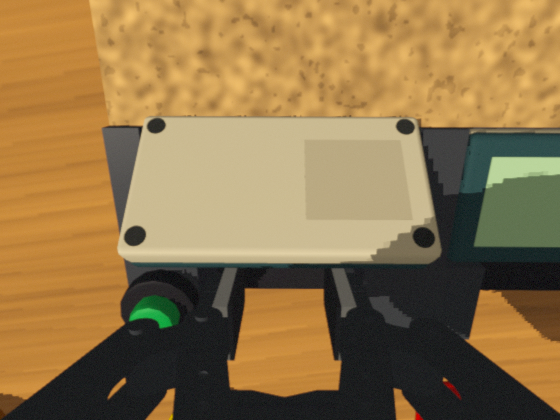

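```bash
python3 -m handwheel '[[150,-3,0,0,0],[150,-4,0,-2,0],[150,-4,0,-2,0]]'
python3 -c "
from meas import *
s=st((-75,69,25)); print(R.from_rotvec(s['orientation']).as_matrix().round(3)); c=snap('wrist','w8.png'); snap('scene','s8.png')"
```

```text
time: 6.83
tcp_pos: [0.5594, 0.1125, 0.084]
orientation: [-2.104, 0.137, 2.191]
wrist_force: [-0.5, 1.2, -0.6]
grip_width: 0.035
t6.83 tcp case [-57.7  69.4  84. ] F case [-0.7  1.1 -0.6] w0.035 yaw err(twist deg to do) 0.14 tilt -0.9991
shift tool mm [59.7  0.7 14.8]
[[-0.04  -0.135 -0.99 ]
 [ 0.011 -0.991  0.135]
 [-0.999 -0.005  0.041]]
```

View pics/w8.png

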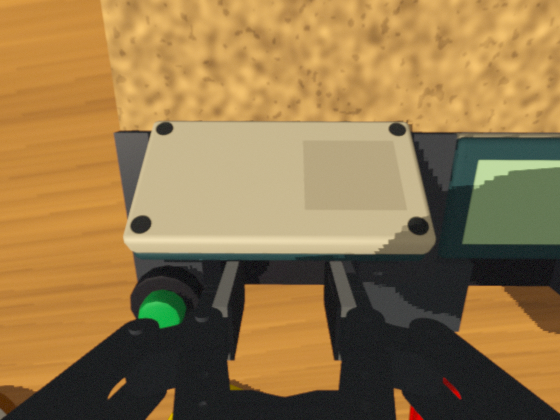

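```bash
cat >> meas.py <<'E'
def tilt(c,pts):
    # image pts of ivory back corners: far-left, far-right, near-right, near-left
    f=f_of(c); K=np.array([[f,0,c['cx']],[0,f,c['cy']],[0,0,1.]])
    obj=np.array([[32,60,0],[32,-60,0],[-32,-60,0],[-32,60,0.]])/1e3
    ok,rv,tv=cv2.solvePnP(obj,np.array(pts,float),K,None)
    D=np.diag([1,-1,-1.]); T=c['cam_to_world']; Rm=T[:3,:3]@D@cv2.Rodrigues(rv)[0]; p=T[:3,:3]@D@tv[:,0]+T[:3,3]
    print('tilt',np.degrees(np.arccos(Rm[2,2])).round(1),'face centre case',w2c(p).round(1))
    for o in obj[[0,1,3,2]]: print(w2c(Rm@o+p).round(1))
E
python3 - <<'E'
from meas import *
tilt(dict(np.load('pics/w6.npz')),[(132,106),(429,106),(441,263),(116,263)])
tilt(dict(np.load('pics/w7.npz')),[(144,117),(416,118),(441,258),(118,258)])
tilt(dict(np.load('pics/w8.npz')),[(152,122),(409,122),(435,243),(125,243)])
E
```

```text
tilt 32.0 face centre case [-22.   71.3  67.7]
[  5.1 131.3  50.8]
[ 5.3 11.3 50.8]
[-49.2 131.2  84.7]
[-49.   11.2  84.7]
tilt 43.8 face centre case [-16.9  71.   71.3]
[  6.3 131.2  50. ]
[ 6.  11.2 48.3]
[-39.9 130.7  94.3]
[-40.2  10.7  92.7]
tilt 51.0 face centre case [-13.1  71.   73.1]
[  6.9 131.2  48.8]
[ 7.1 11.2 47.7]
[-33.4 130.7  98.5]
[-33.2  10.7  97.5]
```

```bash
python3 -m handwheel '[[150,2,0,-2.5,0],[150,3,0,-2.5,0]]'
python3 -c "
from meas import *
s=st(); c=snap('wrist','w9.png')"
```

```text
time: 7.1
tcp_pos: [0.5643, 0.1121, 0.0796]
orientation: [-2.104, 0.136, 2.19]
wrist_force: [-2.6, 0.2, 2.9]
grip_width: 0.0354
t7.10 tcp case [-52.8  69.7  79.6] F case [-2.6 -0.2  2.9] w0.035 yaw err(twist deg to do) 0.14 tilt -0.9992
```

View pics/w9.png

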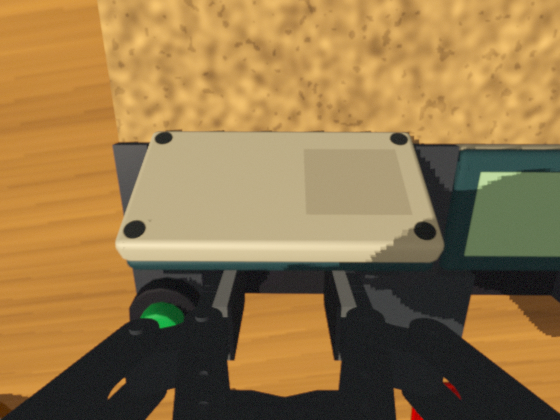

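```bash
python3 - <<'E'
from meas import *
tilt(dict(np.load('pics/w9.npz')),[(151,131),(410,131),(442,246),(117,246)])
E
python3 -m handwheel '[[150,2,0,-2.5,0],[150,3,0,-2.5,0],[150,2,0,-2.5,0]]'
python3 -c "
from meas import *
s=st(); c=snap('wrist','w10.png')"
```

```text
tilt 57.4 face centre case [-9.2 71.2 73. ]
[  7.9 131.4  46.4]
[ 8.1 11.4 45.6]
[-26.6 131.  100.3]
[-26.4  11.   99.5]
time: 7.4
tcp_pos: [0.5723, 0.1109, 0.0709]
orientation: [-2.104, 0.136, 2.19]
wrist_force: [-0.9, 0.6, 0.6]
grip_width: 0.0351
t7.40 tcp case [-44.7  69.6  70.9] F case [-1.   0.5  0.6] w0.035 yaw err(twist deg to do) 0.14 tilt -0.9992
```

View pics/w10.png

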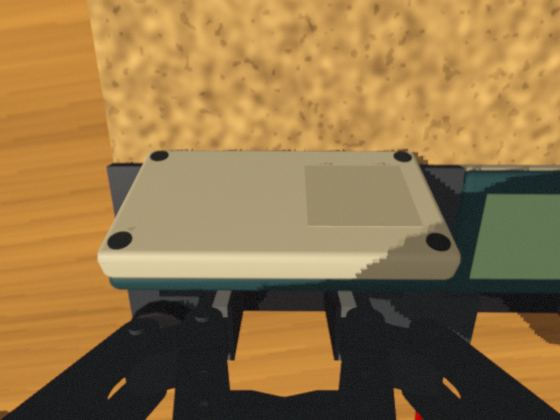

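```bash
python3 -m handwheel '[[150,0,0,-3,0],[150,-1,0,-3,0],[150,-1,0,-3,0],[150,-1,0,-3,0],[150,-1,0,-3,0]]'
python3 -c "
from meas import *
s=st(); c=snap('wrist','w11.png')"
```

```text
time: 7.87
tcp_pos: [0.5893, 0.1083, 0.0739]
orientation: [-2.105, 0.137, 2.189]
wrist_force: [-0.9, -0.1, 0.2]
grip_width: 0.0352
t7.87 tcp case [-27.5  69.4  73.9] F case [-0.9 -0.2  0.2] w0.035 yaw err(twist deg to do) 0.13 tilt -0.9992
```

View pics/w11.png

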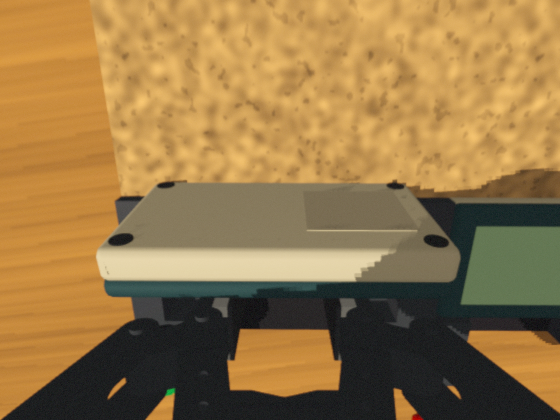

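```bash
python3 -m handwheel '[[150,0,0,-4,0],[150,0,0,-4,0],[150,0,0,-3,0],[150,0,0,-3,0]]'
python3 -c "
from meas import *
s=st(); c=snap('wrist','w12.png')"
```

```text
time: 8.25
tcp_pos: [0.6051, 0.1062, 0.0738]
orientation: [-2.106, 0.137, 2.188]
wrist_force: [0.5, 0.8, 0.5]
grip_width: 0.0355
t8.25 tcp case [-11.6  69.5  73.8] F case [0.4 0.9 0.5] w0.036 yaw err(twist deg to do) 0.12 tilt -0.9992
```

View pics/w12.png

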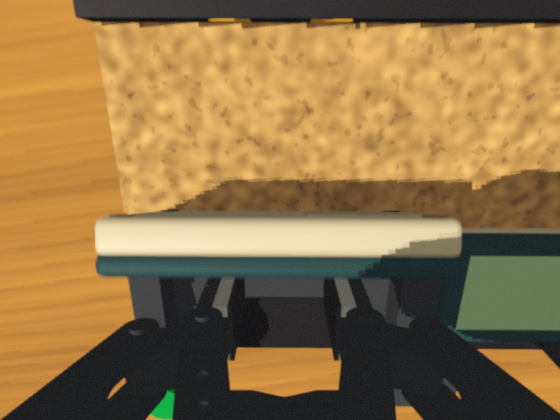

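```bash
python3 -m handwheel '[[150,-1,0,-3,0],[150,-1,0,-3,0],[150,-1,0,-3,0],[150,-1,0,-3,0]]'
python3 -c "
from meas import *
s=st(); c=snap('wrist','w13.png')"
```

```text
time: 8.63
tcp_pos: [0.6184, 0.1043, 0.0774]
orientation: [-2.106, 0.137, 2.188]
wrist_force: [-0.1, 1.2, 0.3]
grip_width: 0.0352
t8.63 tcp case [ 1.9 69.4 77.4] F case [-0.3  1.2  0.3] w0.035 yaw err(twist deg to do) 0.12 tilt -0.9992
```

View pics/w13.png

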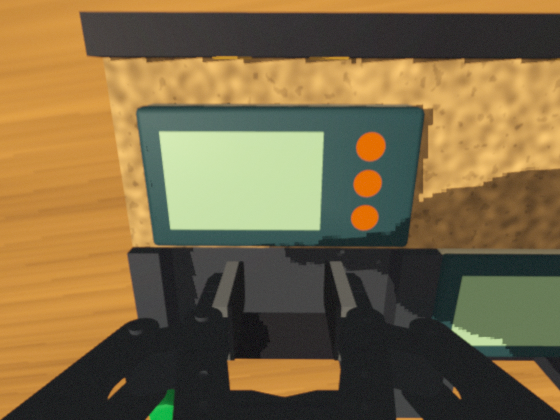

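```bash
python3 - <<'E'
from meas import *
c=dict(np.load('pics/w13.npz'))
for p in((139,108),(422,108),(407,245),(155,245)): print(w2c(onz(c,*p,.066)).round(1))
E
python3 -m handwheel '[[90,0,0,8,0],[90,0,0,8,0],[90,0,0,6,0],[75,10,0,0,0],[75,10,0,0,0],[75,4,0,0,0],[75,0,0,0,0]]'
python3 -c "
from meas import *
s=st((-22,69,52)); c=snap('wrist','w14.png')"
```

```text
[ 74.6 128.2  66. ]
[74.9 13.7 66. ]
[13.6 12.3 66. ]
[ 13.  129.2  66. ]
time: 9.27
tcp_pos: [0.5964, 0.1072, 0.052]
orientation: [-2.107, 0.138, 2.186]
wrist_force: [-0.1, 0.1, 0.4]
grip_width: 0.0604
t9.27 tcp case [-20.3  69.3  52. ] F case [-0.1  0.1  0.4] w0.060 yaw err(twist deg to do) 0.1 tilt -0.9993
shift tool mm [0.1 0.3 1.7]
```

View pics/w14.png

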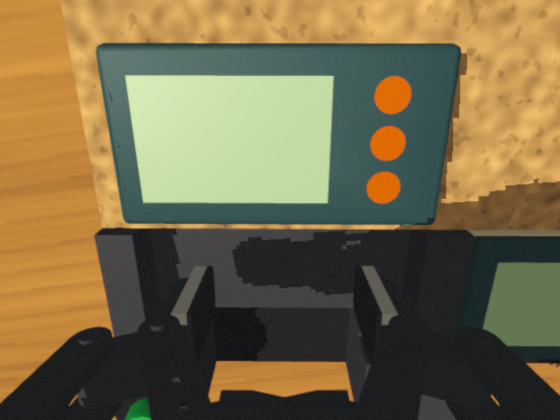

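```bash
python3 -m handwheel '[[75,1,0,-8,0],[75,1,0,-8,0],[75,0,0,-4,0],[75,0,0,-4,0],[75,0,0,-4,0],[75,0,0,-4,0]]'
python3 -c "
from meas import *
s=st((20,69,50)); c=snap('wrist','w15.png')"
```

```text
time: 9.82
tcp_pos: [0.629, 0.1028, 0.049]
orientation: [-2.105, 0.137, 2.189]
wrist_force: [-2.6, -0.1, 2.3]
grip_width: 0.0604
t9.82 tcp case [12.5 69.4 49. ] F case [-2.6 -0.4  2.3] w0.060 yaw err(twist deg to do) 0.11 tilt -0.9992
shift tool mm [-1.3  0.4 -7.4]
```

View pics/w15.png

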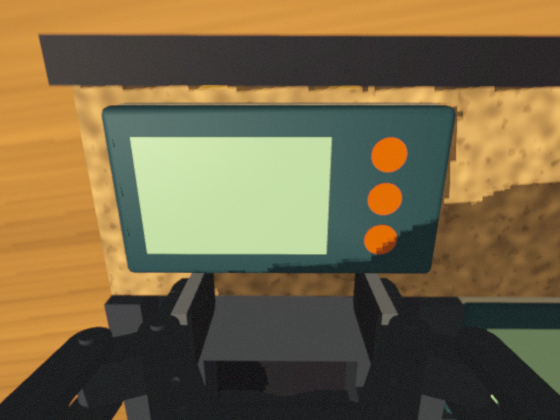

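Both fingers bear on the near edge (row 272), and the meter is square to the bar with about 10 mm to go. I'll push gently until it touches.

```bash
python3 -m handwheel '[[75,0,0,-3,0],[75,0,0,-3,0],[75,0,0,-3,0]]'
python3 -c "
from meas import *
s=st((20,69,50))"
python3 -m handwheel '[[75,0,0,-2,0],[75,0,0,-2,0]]'
python3 -c "
from meas import *
s=st((20,69,50)); c=snap('wrist','w16.png')"
```

```text
time: 10.12
tcp_pos: [0.6348, 0.1022, 0.0487]
orientation: [-2.094, 0.137, 2.199]
wrist_force: [-40.4, 2.5, 33.1]
grip_width: 0.0603
t10.12 tcp case [18.4 69.6 48.7] F case [-40.3  -3.   33.1] w0.060 yaw err(twist deg to do) 0.09 tilt -0.9988
shift tool mm [-1.4  0.6 -1.6]
time: 10.28
tcp_pos: [0.6343, 0.1022, 0.0486]
orientation: [-2.081, 0.138, 2.211]
wrist_force: [-18.4, 0.4, 16.7]
grip_width: 0.0604
t10.28 tcp case [17.9 69.6 48.6] F case [-18.3  -2.1  16.7] w0.060 yaw err(twist deg to do) 0.08 tilt -0.9981
shift tool mm [-1.6  0.5 -2. ]
```

View pics/w16.png

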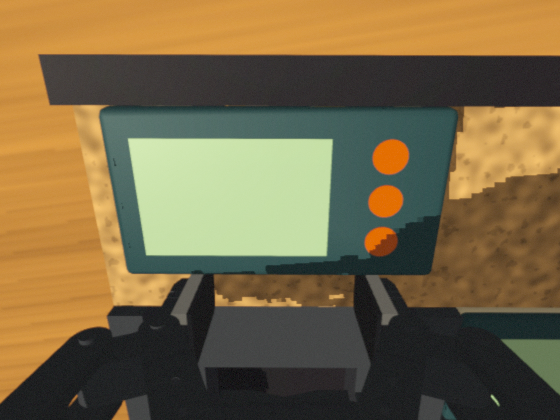

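The meter is pressed against the bar, with a contact force of 40 N. I'll back off, rise, and check.

```bash
python3 -m handwheel '[[75,0,0,5,0],[75,0,0,10,0],[75,-15,0,10,0],[120,-25,0,10,0],[180,-25,0,10,0],[255,-25,0,10,0],[255,0,0,0,0],[255,0,0,0,0]]'
python3 -c "
from meas import *
s=st((-86,132,130)); c=snap('wrist','w17.png'); snap('top','t17.png');snap('scene','s17.png')
t=dict(np.load('pics/t17.npz'));im=t['pixels'][120:260,180:380,::-1]; cv2.imwrite('pics/crop_t17.png',cv2.resize(im,None,fx=4,fy=4,interpolation=cv2.INTER_CUBIC))"
```

```text
time: 11.0
tcp_pos: [0.5837, 0.1084, 0.145]
orientation: [-2.081, 0.138, 2.211]
wrist_force: [-0.1, -1.0, -0.9]
grip_width: 0.0009
t11.00 tcp case [-33.1  68.7 145. ] F case [ 0.1 -0.9 -0.9] w0.001 yaw err(twist deg to do) 0.05 tilt -0.9981
shift tool mm [ 18.4 -63.3  51.8]
```

View pics/w17.png

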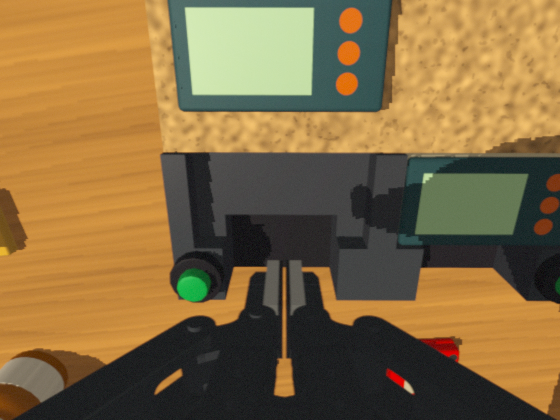

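```bash
python3 - <<'E'
from meas import *
c=dict(np.load('pics/w17.npz'))
for p in((180,110),(381,110)): print(w2c(onz(c,*p,.066)).round(1))
b,_,_=blobs(c,(50,120,60),(75,255,255),200)
for x in b: print(x[0],w2c(onz(c,*x[0],.076)).round(1))
t=dict(np.load('pics/w16.npz'))
for p in((102,110),(457,110),(432,273),(127,273)): print('w16',w2c(onz(t,*p,.066)).round(1))
E
python3 -m handwheel '[[255,0,-10,8,0],[255,0,-12,10,0],[255,0,-14,10,0],[255,0,-14,10,0],[255,0,-12,10,0],[255,10,0,3,0],[255,0,0,0,0]]'
python3 -c "
from meas import *
s=st((-86,132,82)); c=snap('wrist','w18.png')"
```

```text
[ 31.2 129.6  66. ]
[31.4 12.4 66. ]
[193.1 284.7] [-82. 130.  76.]
w16 [ 93.  128.3  66. ]
w16 [93.2 13.5 66. ]
w16 [32.3 12.3 66. ]
w16 [ 31.9 129.9  66. ]
time: 11.73
tcp_pos: [0.5346, 0.1846, 0.1321]
orientation: [-2.073, 0.14, 2.221]
wrist_force: [-0.4, -0.5, -1.3]
grip_width: -0.0
t11.73 tcp case [-92.2 137.4 132.1] F case [-0.3 -0.6 -1.3] w-0.000 yaw err(twist deg to do) 0.11 tilt -0.9976
shift tool mm [49.6  5.5 -9.6]
```

View pics/w18.png

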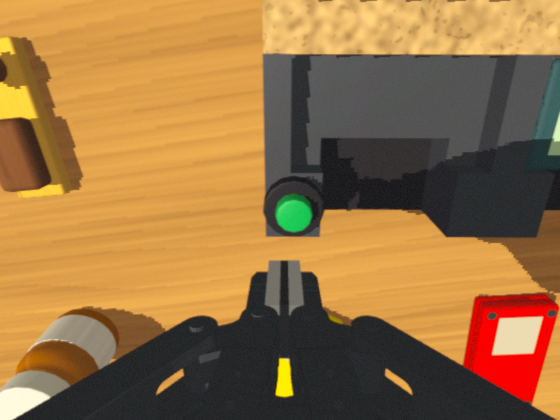

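View pics/crop_t17.png

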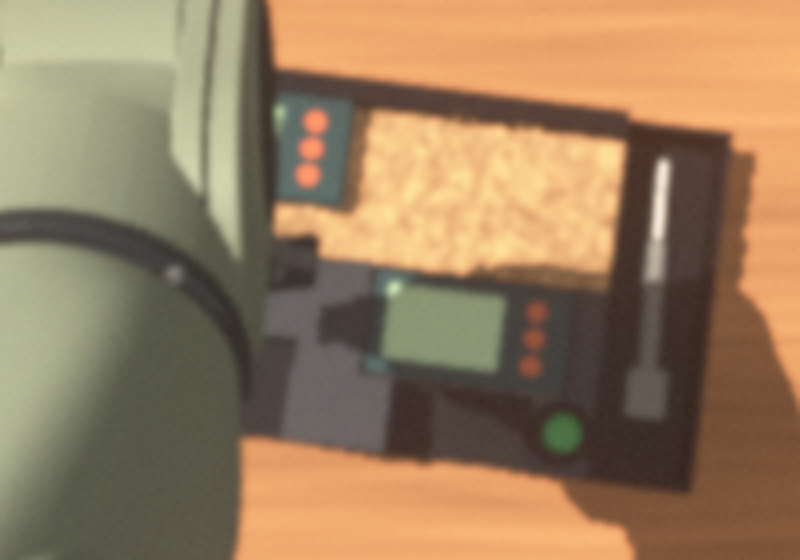

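Home position confirmed: near edge at case x ≈ 31–32, square to the bar, centre about 62–63. The arm hides most of it in the top view. Next is the left button.

```bash
python3 -m handwheel '[[255,10,5,-5,0],[255,15,2,-4,0],[255,10,0,0,0],[255,0,0,0,0]]'
python3 -c "
from meas import *
s=st((-85,131,82)); c=snap('wrist','w19.png')"
```

```text
time: 12.12
tcp_pos: [0.5419, 0.1763, 0.0954]
orientation: [-2.075, 0.139, 2.219]
wrist_force: [-0.2, 0.2, -0.9]
grip_width: 0.0001
t12.12 tcp case [-83.8 130.2  95.4] F case [-0.2  0.1 -0.9] w0.000 yaw err(twist deg to do) 0.11 tilt -0.9977
shift tool mm [13.5 -0.8  0.3]
```

View pics/w19.png

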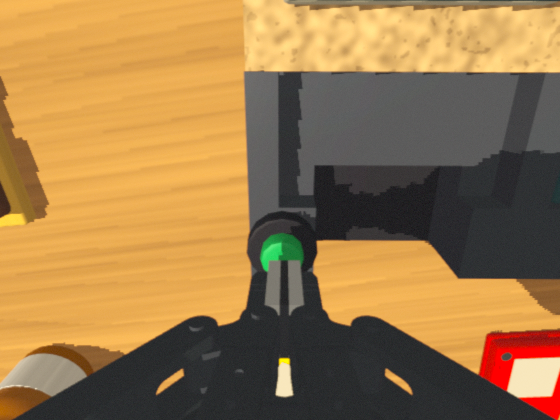

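```bash
python3 -m handwheel '[[255,6,0,0,0],[255,6,0,0,0],[255,3,0,0,0]]'
python3 -c "
from meas import *
s=st()"
python3 -m handwheel '[[255,4,0,0,0],[255,4,0,0,0]]'
python3 -c "
from meas import *
s=st(); c=snap('wrist','w20.png')"
```

```text
time: 12.42
tcp_pos: [0.5419, 0.1762, 0.0814]
orientation: [-2.076, 0.139, 2.216]
wrist_force: [0.6, -0.2, -0.6]
grip_width: 0.0003
t12.42 tcp case [-83.7 130.1  81.4] F case [ 0.6 -0.1 -0.6] w0.000 yaw err(twist deg to do) 0.05 tilt -0.9979
time: 12.58
tcp_pos: [0.5417, 0.1763, 0.0731]
orientation: [-2.077, 0.139, 2.215]
wrist_force: [1.5, -1.5, 2.8]
grip_width: -0.0
t12.58 tcp case [-84.  130.2  73.1] F case [ 1.7 -1.3  2.8] w-0.000 yaw err(twist deg to do) 0.05 tilt -0.9979
```

```bash
python3 -m handwheel '[[255,3,0,0,0],[255,2.5,0,0,0],[255,2,0,0,0],[255,1.5,0,0,0]]'
python3 -c "
from meas import *
s=st(); c=snap('wrist','w21.png')"
```

```text
time: 12.97
tcp_pos: [0.542, 0.1763, 0.0696]
orientation: [-2.08, 0.137, 2.21]
wrist_force: [-9.3, -2.6, 32.0]
grip_width: -0.0002
t12.97 tcp case [-83.7 130.2  69.6] F case [-8.8 -3.9 32. ] w-0.000 yaw err(twist deg to do) 0.03 tilt -0.9981
```

View pics/w21.png

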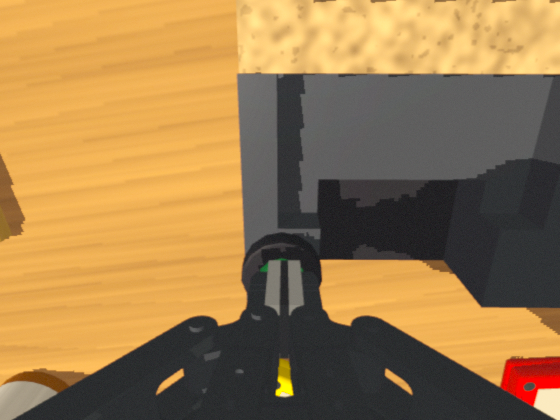

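The button is bottomed: the tip is at 69.6 mm, 6.4 mm below the button's 76 mm rest height, with 32 N at the stop. I'll hold briefly, then retreat and check.

```bash
python3 -m handwheel '[[255,1,0,0,0],[255,1,0,0,0]]'
python3 -c "
from meas import *
s=st()"
python3 -m handwheel '[[255,-8,0,0,0],[255,-20,0,0,0],[255,-30,0,0,0],[255,-30,0,10,0],[255,-30,0,30,0],[255,-10,0,30,0],[255,0,0,30,0],[255,0,0,10,0],[255,0,0,0,0],[255,0,0,0,0]]'
python3 -c "
from meas import *
s=st(); c=snap('wrist','w22.png');snap('scene','s22.png');snap('top','t22.png')
for n,(x0,y0,x1,y1) in(('t',(180,120,380,260)),('s',(200,160,370,280))):
    im=cv2.imread(f'pics/{n}22.png')[y0:y1,x0:x1]; cv2.imwrite(f'pics/crop_{n}22.png',cv2.resize(im,None,fx=4,fy=4,interpolation=cv2.INTER_CUBIC))"
```

```text
time: 13.18
tcp_pos: [0.5419, 0.1763, 0.07]
orientation: [-2.08, 0.136, 2.208]
wrist_force: [-3.3, -1.0, 16.4]
grip_width: -0.0
t13.18 tcp case [-83.8 130.2  70. ] F case [-3.2 -1.4 16.4] w-0.000 yaw err(twist deg to do) 0.02 tilt -0.9982
time: 14.02
tcp_pos: [0.4364, 0.1896, 0.2108]
orientation: [-2.079, 0.134, 2.207]
wrist_force: [1.1, -1.0, -0.4]
grip_width: 0.0003
t14.02 tcp case [-190.1  128.8  210.8] F case [ 1.2 -0.9 -0.4] w0.000 yaw err(twist deg to do) 0.0 tilt -0.9981
```

View pics/crop_s22.png

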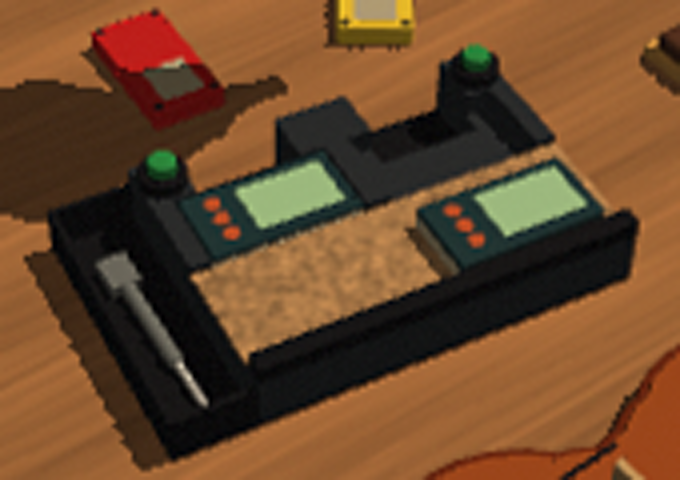

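View pics/w22.png

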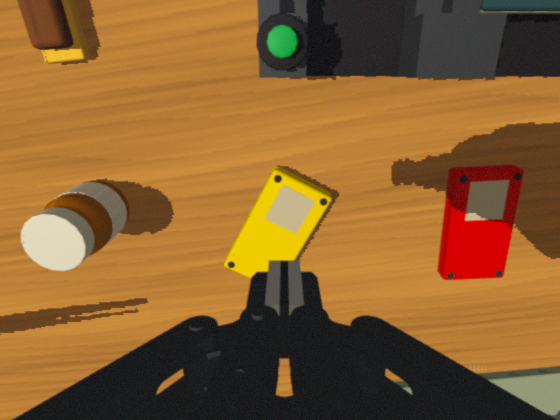

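View pics/t22.png

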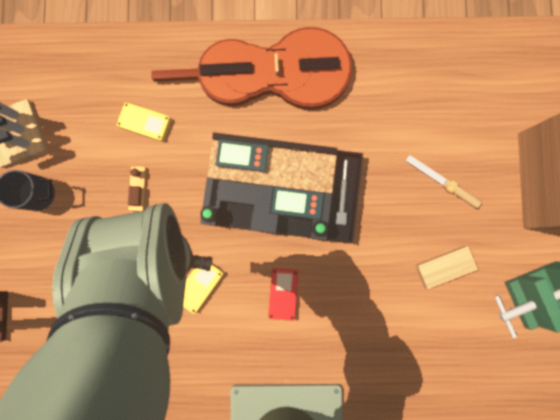

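The scene view shows the meter lying screen up against the bar and the other meter still in its cutout. Both buttons are out again and the arm is clear. The top view shows the bystanders in place. I'm handing the job in.

```bash
python3 -c "
from station import workorder
print(workorder.close_job())"
```

```text
the job is handed in; nothing more can be done
None
```

I did the whole task and handed the job in with the robot's clock at about 14 s of the 51 s allowed. No verdict was reported.

- **Lift and tilt:** The face-down meter was the left one, at case y +72. I lifted its near edge through the thumb slot with the fingers pressed against that edge. Camera measurements gave tilts of 32°, 44°, 51° and 57° on the way up, with the far edge still down in the cutout.
- **Turn and slide:** I tipped it over the far wall and it landed screen up on the deck. I then pushed it with two spread fingers until it met the bar, peaking at about 40 N.
- **Button:** I pushed the left charge button down to its stop. The fingertip ended 6.4 mm below the button's rest height, at 32 N.

**Last checks:**
- **Meter:** its near edge measured at case x 31–32 mm, so its centre is at about 62–63 mm. The ends agree to within 0.5 mm, so it is square to the bar.
- **Other meter, buttons and bystanders:** in the last pictures the other meter and the bystanders still in view had not visibly moved, and both buttons were out. The arm hid part of the top view. I did not measure their positions again.
- **Robot:** it was well clear of everything, with wrist force under 2 N.

**Disagreements:**
- The cameras differed from each other by 2–3 mm.
- The tool drifted up to about 4° off vertical under the contact loads, which did no harm.

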